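# Catch the popped cassette and ease it down the dispenser

### The arm

A 6-joint arm with a two-finger parallel gripper is mounted at the origin on the work surface. World frame = base frame: x ahead of the robot, y to its left, z up, the work surface at z = 0. Lengths are in mm, angles in rad, forces in N, time in s.
With the tool pointing down it reaches from about 325 to 775 mm from the base axis. Payload 5.5 kg.
Tool frame: the origin (TCP) lies midway between the tips of the shut fingers; the grasp point (between the pads) lies 19 mm behind it; y points along the fingers, z is the direction in which the jaws open and shut, and the axes are right-handed (so a half turn about y gives the same grasp; the last joint's range is limited). The gripper opens to 88 mm and grips with 3 to 60 N. Pads are 20 mm wide; open, the fingers measure 115 mm over their backs; the gripper's body (75 mm by 178 mm) begins 61 mm behind the grasp point.
Start: joints at [-1.325, 0.091, 1.231, -0, 1.82, -0.057], TCP at [178.916, -572.718, 222.631] pointing down, gripper open.
Joint ranges: [-2.87, 2.87], [-0.86, 2.18], [0.17, 2.46], [-1.51, 4.65], [0.06, 2.69], [-2.65, 2.65]. Speed limits (rad/s): [2.57, 2.57, 3.01, 3.14, 3.14, 3.14].

### API

Orientations are given as a 3x3 rotation matrix whose columns are the frame's x, y, z axes.
In Python, from workcell import * gives the robot as it stands. The module is installed in compiled form; this text tells all that it offers.
- The arm moves only by the shell command python3 -m crank 'ROWS' [OPENING] [FORCE]. ROWS is a JSON object of lists of equal length, an entry for each row: "delta_pos": the shift along the world's x, y, z as a fraction of full scale, a list of three; "roll": the turn about the world's z as a fraction of full scale. In form: {"delta_pos": [[x, y, z], ...], "roll": [roll, ...]}. A call has exactly 10 rows; each row is the pose to reach, as a shift and turn from the pose commanded when the call began; what a row does not reach only later rows make up. Full scale, the value 1, is 150 mm for a shift and 90 degrees for a turn. A row lasts 1/8 s, in which the tool goes at most 62.5 mm and 10.7 degrees, less where a joint would pass 70% of its speed; a pose out of reach is approached as far as the arm can. A call with a number of a shift or a turn outside -1 to 1 is refused whole. A call with a gripper value outside its range is refused whole. OPENING is the gripper's target within -1 to 1 (fully open at 1, half-way at 0, shut at -1), set as the call begins (- or left out, the last holds). The fingers move at their own pace and stop on an object; FORCE is the grip in N (left out, the last holds). Time passes only in rows, so rows that repeat a pose let the fingers close, or fill a call up. It gives the time, the measured TCP pose, the force and the opening at its end, in the units of the state.
- read_state(): the state, without advancing time (a new reading comes with each control period).
- get_image(name): name is "side" or "top"; returns the picture (400x640x3 uint8, red, green, blue); there is no depth.
- get_calibration(name): a dict with "mtx" (3x3 intrinsics, pixels), "world_from_camera" (4x4, takes a point from camera to world coordinates). Camera axes: x right, y up, looking along -z (the intrinsics and any distortion apply to the point x, -y, -z); pixel columns grow to the right and rows downward; lengths in mm; the calibration is good to about 2 mm. A picture is of the moment at which its call begins. get_calibration takes no time and is no camera call.
- sign_off(): hands the job in, once; it reports no verdict.
The state is a dict: "time": time; "joint_positions": joint angles; "qvel": joint speeds; "joint_efforts": joint torques, N m; "tool_pos": TCP position; "eef_rot": TCP orientation; "contact_force": force on the tool from outside, world axes, zero at the start; "moment": the same for the moment, N m; "gripper_width": opening from 0.0 (shut) to 1.0 (fully open).
Only numpy, scipy, OpenCV 4.12 (cv2) and the standard library are available. Lean on these libraries where they do the work, as an engineer would, in place of code of your own. Each camera call takes 0.05 s, during which the arm holds its last target.

### The job

At the supply-room dispenser, press the yellow key down with one finger so that the spring ejector pops the blue cassette forward, and stop the popped cassette straight away with the other finger while the key is still held down. Then, with that finger in front of it, let the cassette follow slowly down the lane until it rests against the two black end posts, never letting it run away freely, and take the hand clear. Do not pinch, lift or tip the cassette, and leave the bottle, tape roll and carton alone.

Things in the scene. Friction and masses are not known exactly. Their poses are not given: they have to be found in the camera images.
- dispenser: Fixed gravity dispenser, white foot 262 x 84 mm (x -139 to +123). Origin on the table under the waiting cassette's front, on the lane's centre line. z up; the cassette travels towards -x (level direction); the yellow key is on its +y side. On that side (y over 42 mm) stand only the key, its catch and, below it, its housing (50 x 34 mm, 44 mm high).
- lane: Slick aluminium deck (friction 0.1 to 0.2) sloping down 18 degrees towards the dispenser's -x. Origin on the deck surface, 62 mm above the table, on the centre line at the waiting cassette's front. x points up the slope, y as the dispenser's, z square to the deck. Deck from x = -128 to +104 mm; side rails at y = +-31.5 to 35.5 mm stand 8 mm above it.
- end_posts (a point): Midway between the two black end posts, 11 mm above the deck, at their up-slope faces; x = -115 mm in the lane frame. Each post is 8 x 13 mm, 22 mm high; the gap between them is 40 mm (y -20 to +20), and a finger can pass through it.
- ejector_housing (a point): Front of the white ejector housing behind the cassette (31 mm above the deck, 70 mm wide). Its spring plate pushes the cassette down the lane with about 4 N, falling to 1 N over its 26 mm stroke. Set free, the cassette pops at about 0.3 m/s and then runs on down the slope by its weight.
- cassette: Closed blue box with white lid and green top patch, 70 (x) x 60 (y) x 36 (z) mm, about 0.28 kg, lying on the lane. Origin at the centre of its underside, axes as the lane's. Because of the slope its top front edge overhangs the bottom one by 11 mm, so an upright finger in front meets the top edge first.
- cassette_front (a point): Centre of the cassette's front face, 18 mm above its underside. In the lane frame its x is 0 to -4 mm while waiting and -115 mm when the cassette is against the end posts.
- lug (a point): Front face centre of the white lug at the front of the cassette's +y side: 10 mm long, standing out 13 mm, 18 to 30 mm above the deck. The key's steel catch blocks it until the key is pressed; popped by 20 mm or more, it is past the catch.
- key (a joint): How far the yellow key is pressed straight down, m: 0 up, 0.012 fully down. The cassette is let go at about 0.005 to 0.008. It springs back by itself; about 2.5 N to start, 6 N fully down.
- key_top (a point): Centre of the key's top face (yellow cap, 30 x 30 mm in the dispenser's x and y), 76 mm above the table when up; at x = -42, y = 62 mm in the dispenser frame, so beside and ahead of the cassette. Pressed, it is still 12 to 15 mm above the deck beside it: a finger as low over the lane's centre line stands before the cassette without touching the deck.
- bottle: Bystander: white bottle, 52 mm diameter, 120 mm tall. Origin at centre of underside.
- tape: Bystander: white tape roll lying flat, 68 mm diameter, 26 mm high. Origin at centre of underside.
- carton: Bystander: white and green carton, 55 x 90 x 60 mm high. Origin at centre of underside.
Mind the look-alikes: they are no part of the job. What is shaped like the cassette but brown or pink is not meant.

How it is judged:
By the outcome, as a careful person would: the job done as asked, in the order asked, and still so for the second after the job is handed in, with the robot touching nothing.
It also fails if it takes over 42 s, if anything falls off the work surface, if the arm or the gripper's body presses on something with over 40 N, if the wrist force passes 120 N, or if a joint passes its speed limit or range.

## Working session

There is one attempt and no reset: what is moved stays moved. The work goes in short steps, Python scripts to look and compute and a shell command to move; the robot and the scene stay as the last step left them, time stands still between calls to the robot, and variables do not carry over. Pictures are saved under pics/ and viewed, and the job is handed in when it is done.

```bash
mkdir -p pics; python3 - <<'E'
from workcell import *
import cv2
for n in("side","top"):
    im=get_image(n); cv2.imwrite(f"pics/{n}0.png",im[:,:,::-1]); c=get_calibration(n); print(n,c["mtx"],c["world_from_camera"].round(3), [k for k in c])
s=read_state(); print(s)
E
```

```text
side [[467.13532174   0.         318.16676041]
 [  0.         467.13532174 200.04285679]
 [  0.           0.           1.        ]] [[ 8.95000e-01  3.18000e-01 -3.14000e-01  3.20559e+02]
 [-4.47000e-01  6.63000e-01 -6.00000e-01 -5.31104e+02]
 [ 1.70000e-02  6.77000e-01  7.36000e-01  8.11500e+02]
 [ 0.00000e+00  0.00000e+00  0.00000e+00  1.00000e+00]] ['mtx', 'world_from_camera']
top [[407.13471661   0.         317.84914502]
 [  0.         407.13471661 191.7884115 ]
 [  0.           0.           1.        ]] [[-6.00000e-03  9.91000e-01 -1.34000e-01  5.00646e+02]
 [-1.00000e+00 -8.00000e-03 -1.20000e-02  4.07500e+01]
 [-1.30000e-02  1.34000e-01  9.91000e-01  9.65283e+02]
 [ 0.00000e+00  0.00000e+00  0.00000e+00  1.00000e+00]] ['mtx', 'world_from_camera']
{'time': 0.1, 'joint_positions': array([-1.32471969e+00,  9.17727005e-02,  1.23173641e+00, -3.75243691e-06,
        1.81978371e+00, -5.67217595e-02]), 'qvel': array([-0.00130812, -0.00127732, -0.00314432, -0.00019589,  0.00047052,
       -0.00024867]), 'joint_efforts': array([ 3.73236806e-03, -4.47855413e+01, -4.07571101e+01,  7.00019184e-02,
        2.84007780e-02, -1.09442444e-04]), 'tool_pos': array([ 178.83815644, -572.46163989,  221.64285802]), 'eef_rot': array([[-9.54506062e-01, -4.17688328e-04,  2.98191221e-01],
       [-2.98191499e-01,  1.64806200e-03, -9.54504643e-01],
       [-9.27521707e-05, -9.99998555e-01, -1.69763628e-03]]), 'contact_force': array([0.34960678, 0.02448557, 0.05405215]), 'moment': array([-0.01048636,  0.05293182,  0.01040176]), 'gripper_width': 0.9979913854626822}
```

View pics/side0.png

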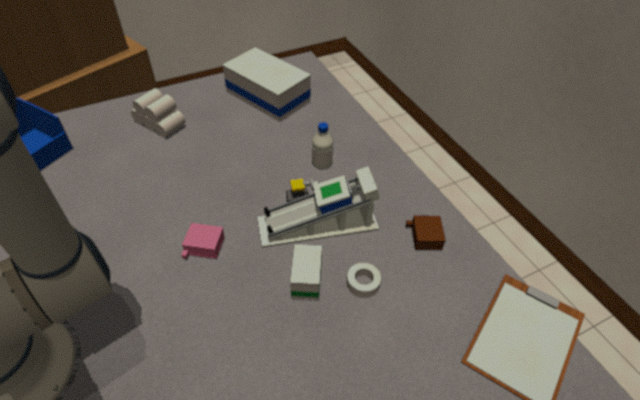

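View pics/top0.png

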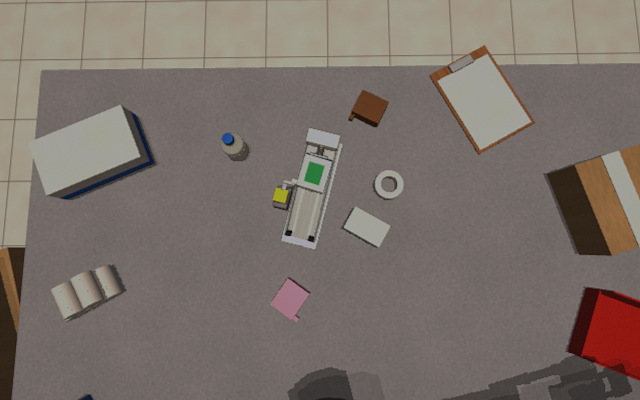

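The blue cassette with the green patch sits on the dispenser lane at top (314,174) and side (332,192). Brown (top 370,108) and pink (top 291,299) are look-alikes. I confirm this with a crop and measure.

```bash
cat > h.py <<'E'
from workcell import *
import cv2, numpy as np
CAL={n:get_calibration(n) for n in("side","top")}
def ray(n,uv):
    c=CAL[n];K=c["mtx"];T=c["world_from_camera"]
    d=np.array([(uv[0]-K[0,2])/K[0,0],-(uv[1]-K[1,2])/K[1,1],-1.]);d=T[:3,:3]@d
    return T[:3,3],d/np.linalg.norm(d)
def plane(n,uv,z):
    o,d=ray(n,uv);return o+d*(z-o[2])/d[2]
def proj(n,P):
    c=CAL[n];K=c["mtx"];T=c["world_from_camera"]
    p=(np.asarray(P,float)-T[:3,3])@T[:3,:3];p=p*[1,-1,-1];q=K@p;return q[:2]/q[2]
def tri(a,b):
    (o1,d1),(o2,d2)=ray("side",a),ray("top",b)
    A=np.stack([d1,-d2],1);t=np.linalg.lstsq(A,o2-o1,rcond=None)[0]
    p,q=o1+t[0]*d1,o2+t[1]*d2;return (p+q)/2,np.linalg.norm(p-q)
def blobs(im,lo,hi,amin=20):
    m=cv2.inRange(cv2.cvtColor(im,cv2.COLOR_RGB2HSV),np.array(lo),np.array(hi))
    n,_,s,c=cv2.connectedComponentsWithStats(m);return m,[(c[i].round(1),s[i]) for i in range(1,n) if s[i,4]>=amin]
E
python3 - <<'E'
from h import *
for n,(x0,y0,x1,y1) in dict(side=(240,150,400,270),top=(250,120,370,255)).items():
    im=cv2.imread(f"pics/{n}0.png"); rgb=im[:,:,::-1].copy()
    cv2.imwrite(f"pics/{n}c.png",cv2.resize(im[y0:y1,x0:x1],None,fx=4.4 if n=="top" else 5,fy=4.4 if n=="top" else 5,interpolation=cv2.INTER_CUBIC))
    for k,lo,hi in(("yel",(22,140,90),(35,255,255)),("grn",(45,120,50),(80,255,255)),("blk",(0,0,0),(179,255,35))):
        print(n,k,[(c,s) for c,s in blobs(rgb,lo,hi,8)[1] if x0<c[0]<x1 and y0<c[1]<y1])
E
```

```text
side yel [(array([297. , 184.2]), array([290, 179,  15,  12, 138], dtype=int32))]
side grn [(array([330.5, 189.8]), array([321, 183,  20,  15, 185], dtype=int32))]
side blk [(array([297.8, 193.6]), array([292, 191,  13,   6,  47], dtype=int32)), (array([266.6, 211.5]), array([265, 208,   4,   8,  21], dtype=int32)), (array([269.5, 229.5]), array([268, 227,   4,   6,  13], dtype=int32))]
top yel [(array([280.2, 195.2]), array([273, 188,  16,  16, 180], dtype=int32))]
top grn [(array([313.9, 173.1]), array([305, 162,  19,  23, 285], dtype=int32))]
top blk [(array([288.3, 232.7]), array([285, 231,   7,   5,  23], dtype=int32)), (array([310.9, 238.4]), array([309, 236,   5,   6,  21], dtype=int32))]
```

View pics/sidec.png

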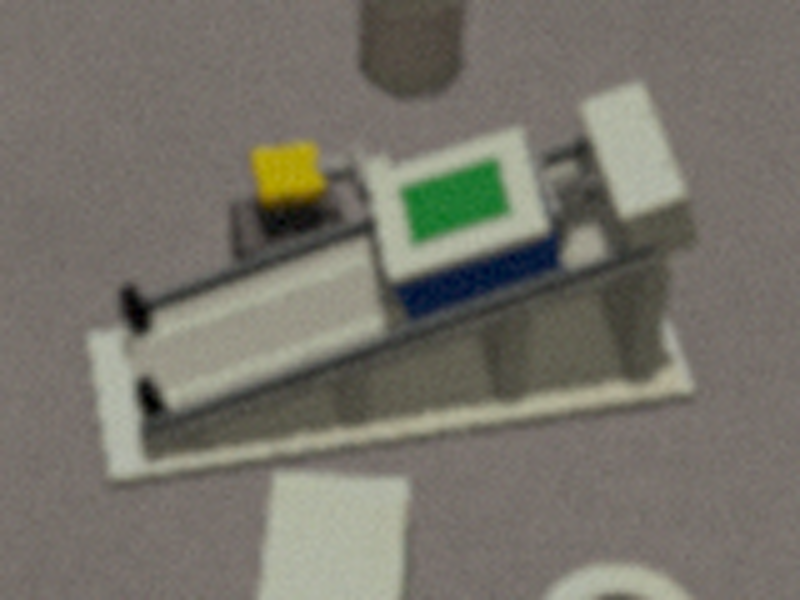

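View pics/topc.png

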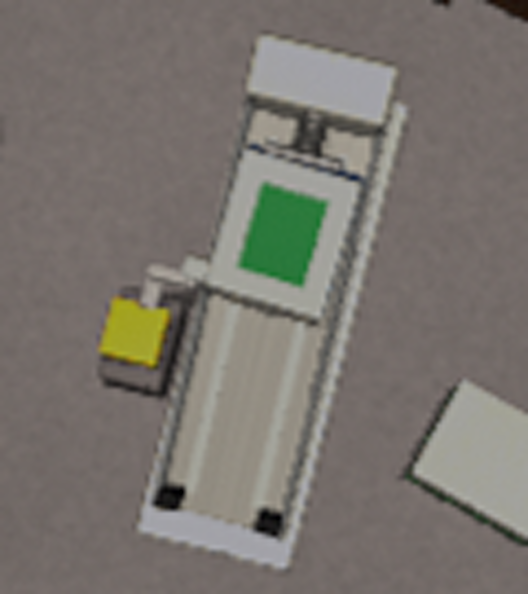

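```bash
python3 - <<'E'
from h import *
c,s=np.cos(np.radians(18)),np.sin(np.radians(18))
L=lambda x,y,z:np.array([x*c-z*s,y,62+x*s+z*c])
M=dict(key=[-42,62,76],grn=L(33,0,36),p1=L(-119,26.5,14),p2=L(-119,-26.5,14),f1=[-139,42,6],f2=[-139,-42,6])
U=dict(top=dict(key=(280.2,195.2),grn=(313.9,173.1),p1=(288.3,232.7),p2=(310.9,238.4),f1=(281.8,240.5),f2=(315.5,248.9)),
 side=dict(key=(297,183),grn=(330.5,189.8),p1=(266.6,211.5),p2=(269.5,229.5),f1=(257.8,217),f2=(262.3,245.5)))
for sel in(["top"],["side"],["top","side"]):
    A=[];B=[];N=[]
    for n in sel:
        for k in M: A.append(M[k][:2]);B.append(plane(n,U[n][k],M[k][2])[:2]);N.append(n+k)
    A=np.array(A,float);B=np.array(B);a=A-A.mean(0);b=B-B.mean(0)
    th=np.arctan2((a[:,0]*b[:,1]-a[:,1]*b[:,0]).sum(),(a*b).sum())
    R=np.array([[np.cos(th),-np.sin(th)],[np.sin(th),np.cos(th)]]);t=B.mean(0)-R@A.mean(0)
    print(sel,np.degrees(th),t.round(1));
    for nn,r in zip(N,(B-A@R.T-t)@R): print(nn,r.round(1))
for k in M: p,e=tri(U["side"][k],U["top"][k]); print(k,p.round(1),e.round(1),np.round(M[k][2],1))
E
```

```text
['top'] -14.415660052282437 [639.8  64.1]
topkey [-0.4 -0.2]
topgrn [-2.  -0.3]
topp1 [0.2 0.6]
topp2 [0.2 0.7]
topf1 [ 0.9 -1.7]
topf2 [1.1 0.9]
['side'] -14.664680775547138 [640.   64.1]
sidekey [-0.4  0.6]
sidegrn [-2.1 -0.2]
sidep1 [ 0.1 -1.3]
sidep2 [-0.6  0.2]
sidef1 [ 1.6 -0.7]
sidef2 [1.4 1.4]
['top', 'side'] -14.540177200481038 [639.9  64.1]
topkey [-0.6 -0.3]
topgrn [-2.1 -0.3]
topp1 [0.1 0.3]
topp2 [0.2 0.4]
topf1 [ 0.7 -2.1]
topf2 [1.1 0.6]
sidekey [-0.2  0.7]
sidegrn [-2.1 -0.2]
sidep1 [ 0.2 -1. ]
sidep2 [-0.6  0.5]
sidef1 [ 1.8 -0.3]
sidef2 [1.4 1.8]
key [614.1 134.3  77.3] 0.3 76
grn [657.4  59.3 106.6] 0.1 106.4
p1 [533.2 119.6  37. ] 0.2 38.5
p2 [519.5  68.4  38.6] 0.8 38.5
f1 [516.5 137.1   8.4] 1.0 6
f2 [496.2  58.6   7.6] 0.2 6
```

```bash
cat >> h.py <<'E'
TH=np.radians(-14.5);R2=np.array([[np.cos(TH),-np.sin(TH)],[np.sin(TH),np.cos(TH)]]);T2=np.array([640.,64.1])
W=lambda x,y:R2@np.array([x,y])+T2
D=lambda p:(np.asarray(p)[:2]-T2)@R2
E
python3 - <<'E'
from h import *
print("bottle cap",D(plane("top",(228,139),118)), tri((322.5,128),(228,139)))
print("carton",D(plane("top",(367,226),60)),"tape",D(plane("top",(389,184),26)))
for x in(-41,-69,-145): print(x,W(x,31))
t=W(-41,31);s=read_state();print(t-s["tool_pos"][:2], R2@[-1,0])
E
```

```text
bottle cap [ 43.49227514 195.87728158] (array([732.85262603, 244.64037432, 110.81146618]), np.float64(0.5218061486240928))
carton [ -60.86734525 -140.59404866] tape [  49.18569775 -171.03342494]
-41 [608.06772687 104.37815702]
-69 [580.95959294 111.38879713]
-145 [507.38037227 130.41767744]
[429.22957043 676.83979691] [-0.96814764  0.25038   ]
```

```bash
python3 -m crank '{"delta_pos":[[0.06,0.1,0],[0.12,0.2,0],[0.18,0.3,0],[0.24,0.4,0],[0.3,0.5,0],[0.36,0.6,0],[0.42,0.7,0],[0.48,0.8,0],[0.54,0.9,0],[0.6,1,0]],"roll":[-0.04,-0.08,-0.12,-0.16,-0.2,-0.24,-0.28,-0.32,-0.354,-0.354]}' 0.10
python3 -m crank '{"delta_pos":[[0.06,0.1,0],[0.12,0.2,0],[0.18,0.3,0],[0.24,0.4,0],[0.3,0.5,0],[0.36,0.6,0],[0.42,0.7,0],[0.48,0.8,0],[0.54,0.9,0],[0.6,1,0]],"roll":[0,0,0,0,0,0,0,0,0,0]}'
python3 -m crank '{"delta_pos":[[0.06,0.1,0],[0.12,0.2,0],[0.18,0.3,0],[0.24,0.4,0],[0.3,0.5,0],[0.36,0.6,0],[0.42,0.7,0],[0.48,0.8,0],[0.54,0.9,0],[0.6,1,0]],"roll":[0,0,0,0,0,0,0,0,0,0]}'
python3 -m crank '{"delta_pos":[[0.06,0.1,0],[0.12,0.2,0],[0.18,0.3,0],[0.24,0.4,0],[0.3,0.5,0],[0.36,0.6,0],[0.42,0.7,0],[0.48,0.8,0],[0.54,0.9,0],[0.6,1,0]],"roll":[0,0,0,0,0,0,0,0,0,0]}'
python3 - <<'E'
from h import *
s=read_state();r=s["eef_rot"];print(s["time"],s["joint_positions"].round(2),W(-41,31)-s["tool_pos"][:2],np.degrees(np.arctan2(r[1,2],r[0,2])),s["gripper_width"],s["contact_force"])
E
```

```text
time: 1.35
tool_pos: [269.2, -422.0, 222.2]
eef_rot: [[-0.968, -0.0, -0.25], [0.25, 0.001, -0.968], [0.001, -1.0, -0.001]]
contact_force: [1.1, -0.2, 1.0]
gripper_width: 0.55
time: 2.6
tool_pos: [359.5, -271.7, 222.7]
eef_rot: [[-0.968, 0.0, -0.251], [0.251, -0.0, -0.968], [-0.0, -1.0, 0.0]]
contact_force: [-0.4, 0.8, -0.4]
gripper_width: 0.552
time: 3.85
tool_pos: [449.3, -121.6, 222.6]
eef_rot: [[-0.968, 0.0, -0.25], [0.25, -0.0, -0.968], [-0.0, -1.0, 0.0]]
contact_force: [0.4, -0.1, -0.4]
gripper_width: 0.548
time: 5.1
tool_pos: [539.5, 28.3, 222.6]
eef_rot: [[-0.968, 0.0, -0.251], [0.251, -0.0, -0.968], [-0.0, -1.0, 0.0]]
contact_force: [0.3, -0.8, 1.3]
gripper_width: 0.549
5.1 [-0.01 -0.07  1.39 -0.    1.82  1.81] [68.56529434 76.07275204] -104.5082252738701 0.5487393081145465 [ 0.27247178 -0.78162181  1.28048687]
```

```bash
python3 -m crank '{"delta_pos":[[0.08,0.09,0],[0.16,0.18,0],[0.24,0.27,-0.05],[0.32,0.36,-0.15],[0.4,0.45,-0.25],[0.457,0.507,-0.4],[0.457,0.507,-0.5],[0.457,0.507,-0.6],[0.457,0.507,-0.6],[0.457,0.507,-0.6]],"roll":[0,0,0,0,0,0,0,0,0,0]}'
python3 - <<'E'
from h import *
s=read_state();print(D(s["tool_pos"]),s["tool_pos"])
for n,(x0,y0,x1,y1) in dict(side=(230,90,420,270),top=(230,80,390,270)).items():
    im=get_image(n)[:,:,::-1]
    f=3.1 if n=="top" else 3.3
    cv2.imwrite(f"pics/{n}2.png",cv2.resize(im[y0:y1,x0:x1],None,fx=f,fy=f,interpolation=cv2.INTER_CUBIC))
E
```

```text
time: 6.35
tool_pos: [607.7, 103.1, 133.6]
eef_rot: [[-0.968, 0.001, -0.251], [0.251, 0.0, -0.968], [-0.001, -1.0, -0.0]]
contact_force: [0.9, -0.2, -0.1]
gripper_width: 0.548
[-41.05178085  29.62739468] [607.67392243 103.06223731 133.58286491]
```

View pics/side2.png

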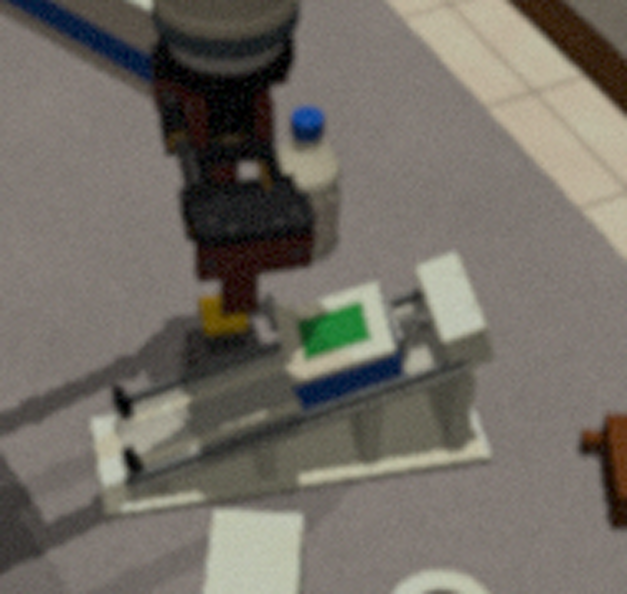

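View pics/top2.png

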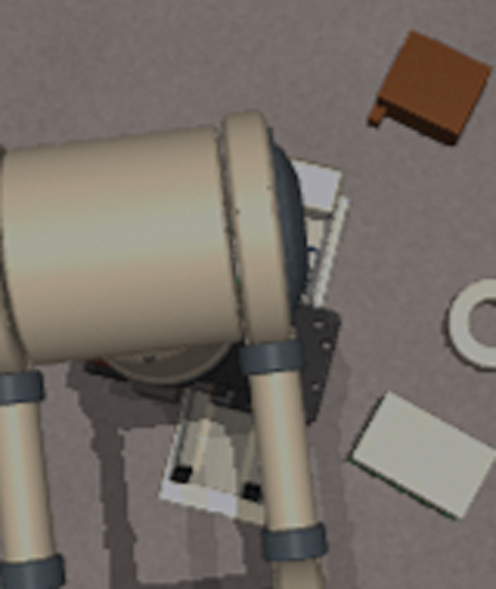

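```bash
python3 - <<'E'
from h import *
s=read_state();print(s["time"],s["tool_pos"],D(s["tool_pos"]),s["gripper_width"])
z=s["tool_pos"][2]; d=D(s["tool_pos"])
for dy in(-38,-31,-24,0,24,31,38): p=proj("side",[*W(d[0],d[1]+dy),z]); print(dy,p,(p-[230,90])*3.3)
E
```

```text
6.45 [607.90322505 103.18139271 134.0125634 ] [-40.85961619  29.8001675 ] 0.5542887614119291
-38 [303.46084943 187.1898542 ] [242.42080312 320.72651887]
-31 [302.81417201 184.76464879] [240.28676763 312.72334101]
-24 [302.17375998 182.36294019] [238.17340793 304.79770263]
0 [300.02439698 174.30228025] [231.08051003 278.19752483]
24 [297.94413611 166.50077094] [224.21564916 252.4525441 ]
31 [297.34993271 164.27235652] [222.25477795 245.0987765 ]
38 [296.76124946 162.06464403] [220.31212321 237.81332529]
```

```bash
python3 -m crank '{"delta_pos":[[0,0.003,-0.04],[0,0.007,-0.08],[0,0.007,-0.12],[0,0.007,-0.16],[0,0.007,-0.2],[0,0.007,-0.24],[0,0.007,-0.28],[0,0.007,-0.32],[0,0.007,-0.34],[0,0.007,-0.34]],"roll":[0,0,0,0,0,0,0,0,0,0]}'
python3 - <<'E'
from h import *
s=read_state();print(D(s["tool_pos"]),s["tool_pos"],s["contact_force"])
for n,(x0,y0,x1,y1) in dict(side=(230,120,400,270)).items():
    im=get_image(n)[:,:,::-1]
    cv2.imwrite(f"pics/{n}3.png",cv2.resize(im[y0:y1,x0:x1],None,fx=4,fy=4,interpolation=cv2.INTER_CUBIC))
E
```

```text
time: 7.7
tool_pos: [607.4, 104.3, 81.4]
eef_rot: [[-0.968, -0.0, -0.251], [0.251, -0.0, -0.968], [0.0, -1.0, 0.0]]
contact_force: [-0.7, 0.1, -0.7]
gripper_width: 0.547
[-41.68089477  30.78914758] [607.35572697 104.34450318  81.35085148] [-0.69561247  0.06297652 -0.65360638]
```

View pics/side3.png

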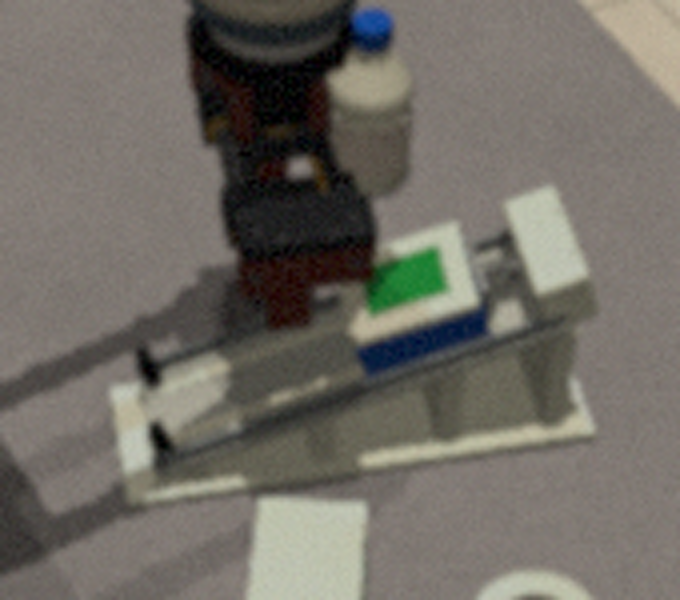

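```bash
python3 - <<'E'
from h import *
f=lambda x,y,z:((proj("side",[*W(x,y),z])-[230,120])*4).round(0)
for x in(-51.7,-31.7): print(x,f(x,-7,81),f(x,7,81),f(x,-7,95))
for y in(-30,0,30): print(y,f(-15,y,95))
E
```

```text
-51.7 [274. 340.] [269. 321.] [273. 322.]
-31.7 [311. 335.] [306. 316.] [311. 317.]
-30 [352. 344.]
0 [340. 303.]
30 [328. 263.]
```

```bash
python3 -m crank '{"delta_pos":[[0.01,-0.003,-0.015],[0.02,-0.005,-0.025],[0.02,-0.005,-0.035],[0.02,-0.005,-0.05],[0.02,-0.005,-0.065],[0.02,-0.005,-0.08],[0.02,-0.005,-0.095],[0.02,-0.005,-0.107],[0.02,-0.005,-0.107],[0.02,-0.005,-0.107]],"roll":[0,0,0,0,0,0,0,0,0,0]}'
python3 - <<'E'
from h import *
s=read_state();print(D(s["tool_pos"]),s["tool_pos"],s["contact_force"],s["moment"])
for n,(x0,y0,x1,y1) in dict(side=(230,120,400,270)).items():
    im=get_image(n)[:,:,::-1]
    cv2.imwrite(f"pics/{n}4.png",cv2.resize(im[y0:y1,x0:x1],None,fx=4,fy=4,interpolation=cv2.INTER_CUBIC))
    print(blobs(im[:,:,::-1].copy(),(45,120,50),(80,255,255))[1])
E
```

```text
time: 9.0
tool_pos: [610.4, 103.8, 66.5]
eef_rot: [[-0.968, 0.0, -0.251], [0.251, 0.0, -0.968], [-0.0, -1.0, -0.0]]
contact_force: [-3.2, 0.6, 6.4]
gripper_width: 0.554
[-38.59328612  30.99614255] [610.39681541 103.77182941  66.49774022] [-3.15988128  0.60114781  6.38259349] [ 0.1262695   0.47653469 -0.114735  ]
[(array([326.6, 192.8]), array([316, 186,  19,  15, 116], dtype=int32)), (array([304.3, 293.7]), array([292, 291,  26,   6,  87], dtype=int32))]
```

View pics/side4.png

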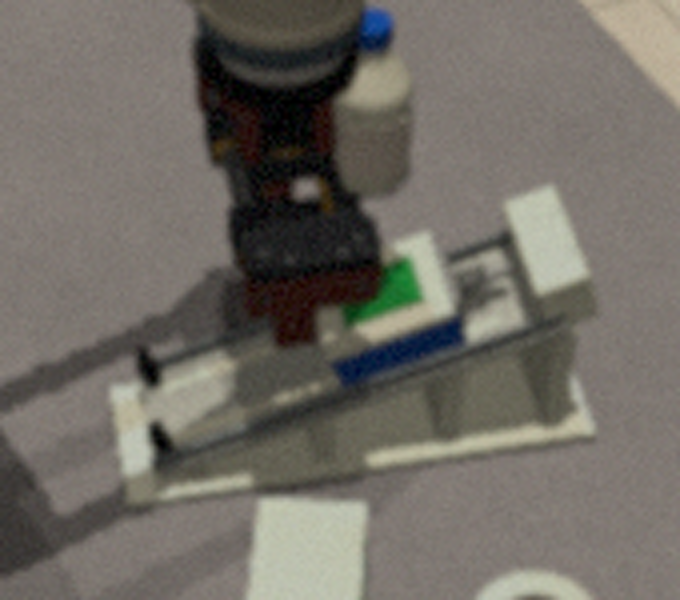

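```bash
python3 -m crank '{"delta_pos":[[-0.012,0.003,0],[-0.031,0.008,0],[-0.05,0.013,0],[-0.07,0.018,0],[-0.089,0.023,0],[-0.109,0.028,0],[-0.128,0.033,0],[-0.147,0.038,0],[-0.167,0.043,0],[-0.186,0.048,0]],"roll":[0,0,0,0,0,0,0,0,0,0]}'
python3 - <<'E'
from h import *
s=read_state();print(D(s["tool_pos"]),s["tool_pos"],s["contact_force"],s["moment"])
for n,(x0,y0,x1,y1) in dict(side=(230,120,400,270)).items():
    im=get_image(n)[:,:,::-1]
    cv2.imwrite(f"pics/{n}5.png",cv2.resize(im[y0:y1,x0:x1],None,fx=4,fy=4,interpolation=cv2.INTER_CUBIC))
    print(blobs(im[:,:,::-1].copy(),(45,120,50),(80,255,255))[1])
E
```

```text
time: 10.3
tool_pos: [581.6, 111.0, 65.0]
eef_rot: [[-0.968, -0.002, -0.25], [0.25, 0.0, -0.968], [0.002, -1.0, 0.0]]
contact_force: [-0.5, 1.5, 0.1]
gripper_width: 0.548
[-68.23701524  30.75472915] [581.63686392 110.96030261  65.03991401] [-0.53918644  1.45180114  0.07956266] [ 0.11677771  0.07278403 -0.03915999]
[(array([311.8, 197.9]), array([302, 190,  19,  16, 139], dtype=int32)), (array([304.4, 293.7]), array([292, 292,  26,   5,  83], dtype=int32))]
```

View pics/side5.png

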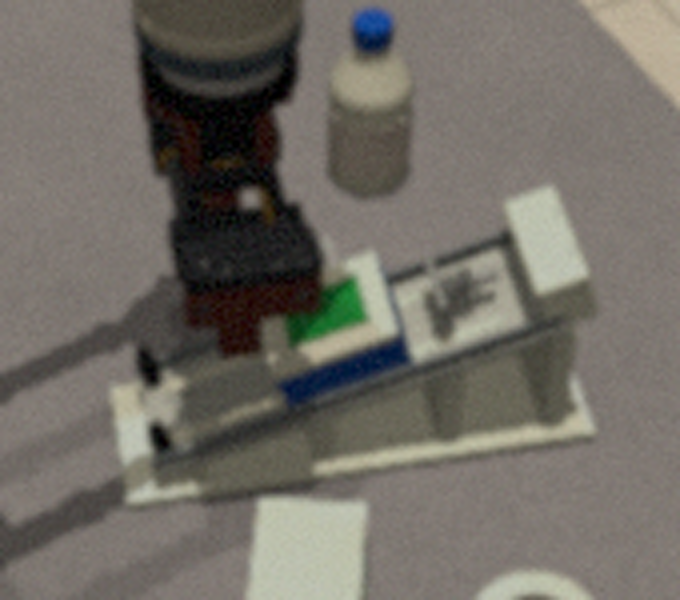

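```bash
python3 -m crank '{"delta_pos":[[-0.018,0.005,0],[-0.036,0.009,-0.006],[-0.054,0.014,-0.012],[-0.072,0.019,-0.018],[-0.09,0.023,-0.024],[-0.108,0.028,-0.03],[-0.126,0.033,-0.036],[-0.144,0.037,-0.042],[-0.162,0.042,-0.048],[-0.18,0.047,-0.054]],"roll":[0,0,0,0,0,0,0,0,0,0]}'
python3 - <<'E'
from h import *
s=read_state();print(D(s["tool_pos"]),s["tool_pos"],s["contact_force"],s["moment"])
for n,(x0,y0,x1,y1) in dict(side=(230,120,400,270)).items():
    im=get_image(n)[:,:,::-1]
    cv2.imwrite(f"pics/{n}6.png",cv2.resize(im[y0:y1,x0:x1],None,fx=4,fy=4,interpolation=cv2.INTER_CUBIC))
    print(blobs(im[:,:,::-1].copy(),(45,120,50),(80,255,255))[1])
E
```

```text
time: 11.6
tool_pos: [555.4, 117.9, 57.4]
eef_rot: [[-0.968, 0.0, -0.251], [0.251, 0.0, -0.968], [0.0, -1.0, -0.0]]
contact_force: [-0.6, 0.1, -1.1]
gripper_width: 0.55
[-95.38823372  30.93634893] [555.39594978 117.93425956  57.41962858] [-0.58109432  0.05859375 -1.09456087] [0.02090684 0.0540837  0.00528312]
[(array([298.9, 202.4]), array([289, 195,  19,  15, 148], dtype=int32)), (array([304.6, 293.8]), array([292, 292,  26,   5,  85], dtype=int32))]
```

View pics/side6.png

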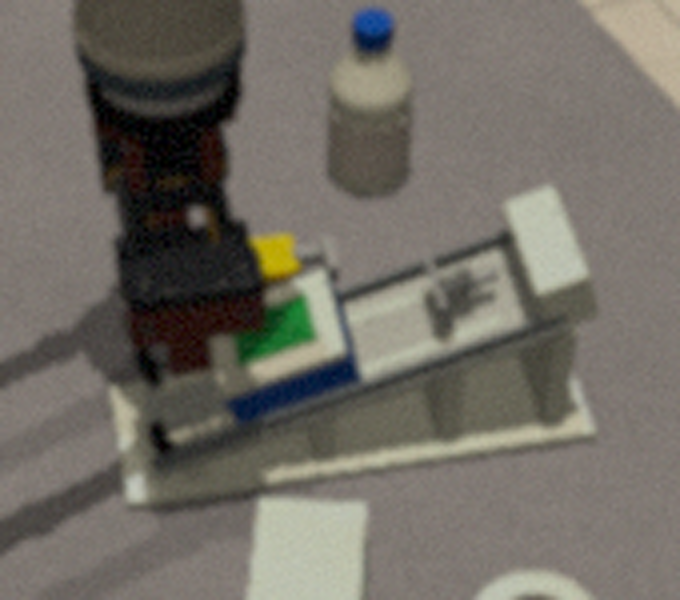

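```bash
python3 -m crank '{"delta_pos":[[-0.018,0.005,-0.006],[-0.036,0.009,-0.012],[-0.054,0.014,-0.018],[-0.072,0.019,-0.024],[-0.09,0.023,-0.03],[-0.108,0.028,-0.036],[-0.126,0.033,-0.042],[-0.144,0.037,-0.048],[-0.162,0.042,-0.054],[-0.18,0.047,-0.06]],"roll":[0,0,0,0,0,0,0,0,0,0]}'
python3 - <<'E'
from h import *
s=read_state();print(D(s["tool_pos"]),s["tool_pos"],s["contact_force"],s["moment"])
for n,(x0,y0,x1,y1) in dict(side=(230,120,400,270)).items():
    im=get_image(n)[:,:,::-1]
    cv2.imwrite(f"pics/{n}7.png",cv2.resize(im[y0:y1,x0:x1],None,fx=4,fy=4,interpolation=cv2.INTER_CUBIC))
    print(blobs(im[:,:,::-1].copy(),(45,120,50),(80,255,255))[1])
E
```

```text
time: 12.9
tool_pos: [528.4, 125.0, 48.4]
eef_rot: [[-0.968, -0.0, -0.251], [0.251, 0.0, -0.968], [0.0, -1.0, -0.0]]
contact_force: [-0.6, -0.1, 0.1]
gripper_width: 0.546
[-123.29576913   30.98605262] [528.38978003 124.96986891  48.41088131] [-0.59198777 -0.14828417  0.11053782] [ 0.08827505  0.08381825 -0.0464881 ]
[(array([285.7, 207. ]), array([276, 200,  19,  15, 149], dtype=int32)), (array([304.5, 293.8]), array([292, 292,  26,   5,  87], dtype=int32))]
```

View pics/side7.png

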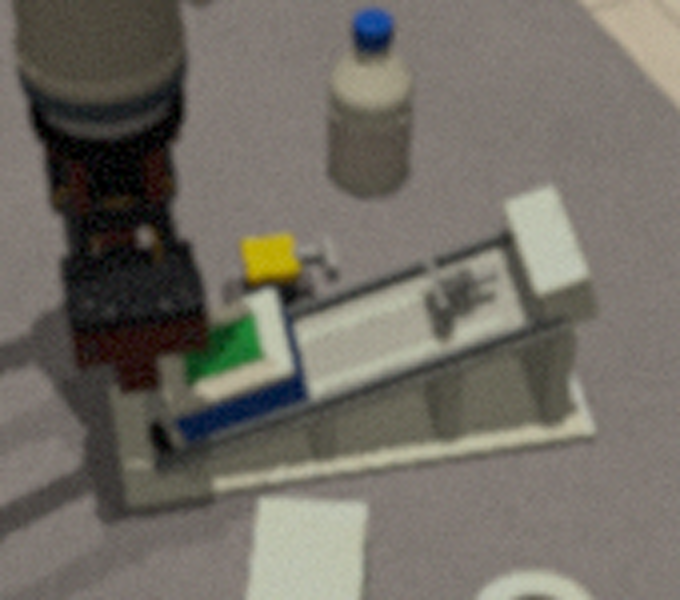

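```bash
python3 -m crank '{"delta_pos":[[-0.013,0.003,-0.004],[-0.026,0.007,-0.008],[-0.039,0.01,-0.013],[-0.052,0.013,-0.017],[-0.065,0.017,-0.021],[-0.078,0.02,-0.025],[-0.091,0.023,-0.028],[-0.104,0.027,-0.028],[-0.117,0.03,-0.028],[-0.13,0.034,-0.028]],"roll":[0,0,0,0,0,0,0,0,0,0]}'
python3 - <<'E'
from h import *
s=read_state();print(D(s["tool_pos"]),s["tool_pos"],s["contact_force"],s["moment"])
for n,(x0,y0,x1,y1) in dict(side=(230,120,400,270)).items():
    im=get_image(n)[:,:,::-1]
    cv2.imwrite(f"pics/{n}8.png",cv2.resize(im[y0:y1,x0:x1],None,fx=4,fy=4,interpolation=cv2.INTER_CUBIC))
    print(blobs(im[:,:,::-1].copy(),(45,120,50),(80,255,255))[1])
c,s_=np.cos(np.radians(18)),np.sin(np.radians(18))
for f in(-115,-110): x=f+35; print(f,proj("side",[*W(x*c-36*s_,0),62+x*s_+36*c]))
E
```

```text
time: 14.2
tool_pos: [508.9, 130.1, 44.3]
eef_rot: [[-0.968, 0.0, -0.251], [0.251, 0.0, -0.968], [-0.0, -1.0, -0.0]]
contact_force: [0.4, -1.1, 0.1]
gripper_width: 0.549
[-143.40259639   31.06167978] [508.94233819 130.07743465  44.30959458] [ 0.35132605 -1.07268361  0.08271891] [ 0.07643385 -0.00983796  0.01470237]
[(array([281.3, 208.1]), array([272, 201,  19,  15, 177], dtype=int32)), (array([304.4, 293.7]), array([292, 291,  26,   6,  87], dtype=int32))]
-115 [281.39648258 208.08327008]
-110 [283.59196503 207.27221882]
```

View pics/side8.png

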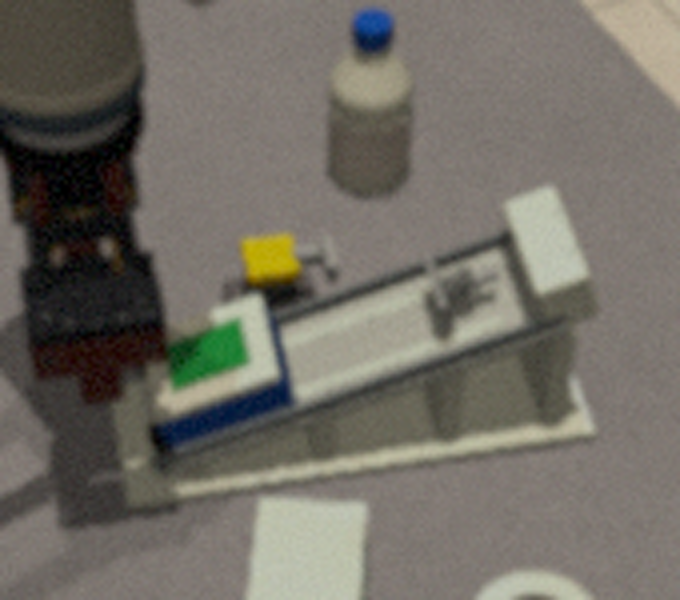

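Cassette's green centre (281.3,208.1) matches the end-post position exactly, and the finger is clear of it. I back off and rise.

```bash
python3 -m crank '{"delta_pos":[[-0.03,0.008,0],[-0.08,0.02,0],[-0.13,0.034,0.0],[-0.19,0.05,0.05],[-0.25,0.065,0.15],[-0.3,0.08,0.3],[-0.3,0.08,0.45],[-0.3,0.08,0.6],[-0.3,0.08,0.75],[-0.3,0.08,0.75]],"roll":[0,0,0,0,0,0,0,0,0,0]}'
python3 -m crank '{"delta_pos":[[-0.04,-0.1,0.05],[-0.08,-0.2,0.1],[-0.12,-0.3,0.1],[-0.16,-0.4,0.1],[-0.2,-0.5,0.1],[-0.2,-0.6,0.1],[-0.2,-0.7,0.1],[-0.2,-0.8,0.1],[-0.2,-0.9,0.1],[-0.2,-0.9,0.1]],"roll":[0,0,0,0,0,0,0,0,0,0]}'
python3 - <<'E'
from h import *
o=[]
for n,(x0,y0,x1,y1) in dict(side=(240,110,400,270),top=(230,110,390,270)).items():
    im=get_image(n); print(n,blobs(im,(45,120,50),(80,255,255))[1]); o.append(cv2.resize(im[y0:y1,x0:x1,::-1],None,fx=2.45,fy=2.45,interpolation=cv2.INTER_CUBIC))
cv2.imwrite("pics/end.png",np.hstack(o))
c,s_=np.cos(np.radians(18)),np.sin(np.radians(18));x=-80
print(proj("top",[*W(x*c-36*s_,0),62+x*s_+36*c]),read_state()["contact_force"])
E
```

```text
time: 15.5
tool_pos: [464.9, 142.4, 160.0]
eef_rot: [[-0.968, 0.005, -0.25], [0.25, 0.001, -0.968], [-0.005, -1.0, -0.003]]
contact_force: [-0.1, 0.6, 0.8]
gripper_width: 0.548
time: 16.75
tool_pos: [434.1, 6.0, 171.7]
eef_rot: [[-0.968, -0.0, -0.252], [0.252, 0.0, -0.968], [0.0, -1.0, 0.0]]
contact_force: [0.7, -0.2, 0.2]
gripper_width: 0.548
side [(array([281.2, 208.2]), array([272, 201,  19,  16, 179], dtype=int32)), (array([304.3, 293.8]), array([292, 292,  26,   5,  86], dtype=int32))]
top [(array([302.6, 222.1]), array([294, 212,  18,  21, 264], dtype=int32))]
[302.34742993 221.76225192] [-0.7258121  -0.73918019 -0.38566304]
```

View pics/end.png

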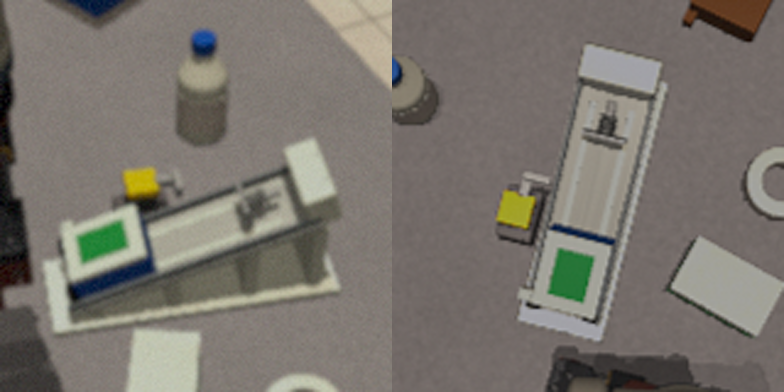

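The cassette lies flat and square against the posts, the key is up, and the hand is clear.

```bash
python3 -c "
from workcell import *
print(sign_off())"
```

```text
the job is handed in; nothing more can be done
None
```

The job is done and handed in at about 17 s of the 42 s allowed.

- **Pop and stop:** One finger pressed the yellow key down, reading about 6.4 N. The blue cassette popped roughly 15 mm and stopped on the other finger, with the key still held.
- **Lowering:** I kept the key pressed while the cassette crept past the catch. The cassette then followed the finger down the lane at about 15–25 mm/s until it rested on the end posts. I backed the hand off down the slope and lifted it clear.
- **Last checks:** In both final views the green patch is within 0.5 pixel (about 1 mm) of where it should be with the cassette against the posts. The cassette lies flat, the key is back up, and the force on the hand is near zero. The bottle, tape roll and carton look undisturbed.

No check failed or disagreed. The only small mismatch was the waiting cassette's front edge: two estimates put it a few millimetres apart, so I set the finger about 3 mm closer before pressing.

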